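Stamp a silver tag in the bench marking press

TASK

Stamp the silver tag: the tag holder lies with its wooden handle pushed under the bench riser, so it has to be drawn out by its blade and then taken again by the handle; slide it blade first along the bed of the green marking press until the tip is fully home against the stop, and let go of it. Then press the sprung pedal beside the press right down to its stop for a good moment and let it come back up, leaving the holder home in the press. Leave the jar, the pot and the hammer where they are.

Things in the scene. Friction and masses are not known exactly. Their poses are not given: they have to be found in the camera images.
- holder: Tag holder, 170 mm long, flat underneath, 0.14 kg: steel blade 70 long x 24 wide x 8 thick, light wooden handle 100 long x 22 wide x 22 high, brass ferrule between, bright tag near the blade's tip. Origin: the shoulder where blade meets handle, mid-width, on the underside; x to the blade tip, z up. Starts flat on the bench, handle under the riser, blade sticking out.
- holder_tip (a point): Middle of the blade's tip edge, on the underside; 70 mm along +x from the shoulder.
- holder_blade (a point): Grip point in the middle of the blade's thickness, 42 mm from the shoulder 4 mm above the underside (24 mm wide here).
- holder_handle (a point): Grip point in the middle of the handle's height, 55 mm behind the shoulder, 11 mm above the underside (22 mm wide here).
- riser: Fixed dark wooden bridge: board 160 (x) x 220 (y) mm, underside at 48, top at 58 mm height, on side walls at y = +-104 mm; open towards +x and -x. Origin: centre, on the bench. The blade sticks out past its +x edge (x = 80 mm). A red velvet tray 22 mm high stands on it from x = -75 to +15 mm.
- press: Fixed green C-frame press. Origin on the bench under the front face of its head; x points into it. Steel bed 90 wide, top at z = 20 mm, from x = -150 to +130. The head fills x = 0 to 130, y = +-40, z = 60 to 210 mm. Red marks on the rail tops at x = -30: the holder's shoulder lines up with them when it is fully home. The pedal lies beside the bed at +y.
- mouth (a point): Mouth of the throat: press x = 0, on the centre line, on the bed's top (z = 20 mm). Two guide rails 12 mm high, 30 mm apart, run along the bed from press x = -45 to +40, flared to about 48 mm apart at x = -67. The channel between them is open above up to the mouth; behind it, two strips cover it, leaving a gap 15 mm high.
- stop (a point): Foot of the back stop in the throat: press x = 40 mm, on the centre line, on the bed's top; axes as the press. The blade's tip must come up against it.
- pedal_pad (a point): Centre of the top of the pedal's black rubber tread (60 x 56 mm), the place to press; moves with the pedal, from about 77 mm above the bench when up to about 45 mm when down. Press it downwards from above: about 5 N starts it, 11 N takes it to the stop.
- pedal (a joint): Pedal angle: 0 when up, 0.28 rad at its stop. Steel plate 150 x 56 mm, hinged about a y-wise shaft at press x = 50, y = 115, z = 32 mm; it reaches towards press -x, rising at 0.30 rad when up. A spring lifts it. It drives the punch above the throat.
- jar: Bystander: amber glass jar with white lid, 56 mm across, 75 mm high. Origin: centre of its underside.
- pot: Bystander: white ceramic pot, 66 mm across, 64 mm high. Origin: centre of its underside.
- hammer: Bystander: hammer lying on the bench. Origin near its middle, handle towards its -x.
Mind the look-alikes: they are no part of the job. There is more than one size of the holder; the job needs the middle-sized.

How it is judged:
On the way, in this order (a step that is already met when the one before it is completed fails the run):
1. the holder is fully home in the press and let go, the pedal up (x of holder_tip in the frame of stop above -0.005 m and y of holder_tip in the frame of stop between -0.006 and 0.006 m and z of holder_tip in the frame of stop below 0.004 m and angle between the x axis of holder and the x axis of press, either way round below 0.12 rad and angle between holder's own z axis and vertical below 0.08 rad and contact force between the fingers and holder below 0.3 N and value of joint pedal below 0.05 rad), for 0.2 s.
2. the pedal is down at its stop while the holder is home and not held (x of holder_tip in the frame of stop above -0.005 m and y of holder_tip in the frame of stop between -0.006 and 0.006 m and z of holder_tip in the frame of stop below 0.004 m and angle between the x axis of holder and the x axis of press, either way round below 0.12 rad and angle between holder's own z axis and vertical below 0.08 rad and contact force between the fingers and holder below 0.3 N and value of joint pedal above 0.255 rad), for 0.25 s.
At the end, for the whole second after the job is handed in: The holder lies flat in the press, its tip within 5 mm of the stop and 6 mm of the centre line, within 0.12 rad of the press's direction, at rest; the pedal has come back up (below 0.04 rad) (x of holder_tip in the frame of stop above -0.005 m and y of holder_tip in the frame of stop between -0.006 and 0.006 m and z of holder_tip in the frame of stop below 0.004 m and angle between the x axis of holder and the x axis of press, either way round below 0.12 rad and angle between holder's own z axis and vertical below 0.08 rad and value of joint pedal below 0.04 rad and linear speed of holder below 0.02 m/s); the robot touches nothing.
It fails at once if the jar is pushed more than 30 mm or tipped (distance of jar from where it was at the start of the episode above 0.03 m or angle between jar's own z axis and vertical above 0.5 rad).
It fails at once if the pot is pushed more than 30 mm or tipped (distance of pot from where it was at the start of the episode above 0.03 m or angle between pot's own z axis and vertical above 0.5 rad).
It fails at once if the hammer is pushed more than 30 mm (distance of hammer from where it was at the start of the episode above 0.03 m).
It also fails if it takes over 59 s, if anything falls off the work surface, if the arm or the gripper's body presses on something with over 40 N, if the wrist force passes 120 N, or if a joint passes its speed limit or range.

ROBOT

A 7-joint arm with a two-finger parallel gripper is mounted at the origin on the work surface. World frame = base frame: x ahead of the robot, y to its left, z up, the work surface at z = 0. Lengths are in m, angles in rad, forces in N, time in s.
With the tool pointing down it reaches from about 0.425 to 0.975 m from the base axis. Payload 16.7 kg.
Tool frame: the origin (TCP) lies midway between the tips of the shut fingers; the grasp point (between the pads) lies 19 mm behind it; z points along the fingers, y is the line along which they close (so a half turn about z gives the same grasp; the last joint's range is limited). The gripper opens to 85 mm and grips with 20 to 120 N. Pads are 22 mm wide; open, the fingers measure 114 mm over their backs; the gripper's body (76 mm by 85 mm) begins 54 mm behind the grasp point. The pads swing forward as they close: fully open they stand 13 mm farther back than shut.
Start: joints at [-0.149, 0.426, 0.074, 1.606, -0.034, 1.111, -0.067], TCP at [0.675, -0, 0.231] pointing down, gripper open.
Joint ranges: [-2.85, 2.85], [-0.5, 2.14], [-1.23, 1.37], [0.21, 2.46], [-1.02, 4.16], [0.16, 2.05], [-2.73, 2.73]. Speed limits (rad/s): [1.89, 1.89, 2.39, 2.39, 3.01, 3.01, 3.01].

INTERFACE

Orientations are given as a 3x3 rotation matrix whose columns are the frame's x, y, z axes.
In Python, from plant import bot, capture, camera_params, finder gives the robot as it stands.
- The arm moves only by the shell command python3 -m pendant 'ROWS' [OPENING] [FORCE]. ROWS is a JSON object of lists of equal length, an entry for each row: "travel": the shift along the world's x, y, z normalised to -1 to 1, where 1 is 100 mm, a list of three; "angular": the turn, a rotation vector about the world's x, y, z normalised to -1 to 1, where 1 is 90 degrees, a list of three. In form: {"travel": [[dx, dy, dz], ...], "angular": [[wx, wy, wz], ...]}. A call has 1 to 10 rows; each row is the pose to reach, as a shift and turn from the pose commanded when the call began; what a row does not reach only later rows make up. A row lasts 1/10 s, in which the tool goes at most 50 mm and 8.59 degrees, less where a joint would pass 70% of its speed; a pose out of reach is approached as far as the arm can. A call with a number of a shift or a turn outside -1 to 1 is refused whole. A call with a gripper value outside its range is refused whole. OPENING is the opening, from -1 (shut) to 1 (fully open), set as the call begins (- or left out, the last holds). The fingers move at their own pace and stop on an object; FORCE is the grip in N (left out, the last holds). Time passes only in rows, so rows that repeat a pose let the fingers close. It gives the time, the measured TCP pose, the force, the opening and the grip force at its end, in the units of the state.
- bot.get_state(): the state, without advancing time (a new reading comes with each control period).
- capture(name): name is "scene" or "side" or "wrist"; returns (picture, depth): 420x560x3 uint8, red, green, blue; 420x560 float32, m along the optical axis (not along the pixel's ray), 0 where there is no reading.
- camera_params(name): a dict with "fov_y" (degrees; the focal length in pixels is half the picture's height over the tangent of half this angle, whatever the lens; pixels are square), "cx", "cy" (the principal point, pixels), "R" (3x3) and "t" (3): a world point X has camera coordinates R X + t. Camera axes: x right, y down, z forward; pixel columns grow to the right and rows downward; lengths in m; the calibration is good to about 2 mm. A picture is of the moment at which its call begins: read the wrist's pose just before it. camera_params takes no time and is no camera call; for the wrist camera it gives the pose at the moment of the call.
- bot.sign_off(): hands the job in; it is judged then, once.
Trained networks look in the newest picture that a camera, given by its name, has taken for a name from the list of things; names that differ only in an ending like _2 or _b are one class to them, and where a whole thing is asked for, a point or a joint stands for the part that bears it (a point fixed in the world has none). Each returns a list of dicts, best first, with "conf" (0 to 1); they miss things now and then, are a little off and sometimes report something else, mostly with a low value. They report only what shows in the picture. A call takes as long as a camera call. They do not tell look-alikes from the thing itself.
- finder.masks_of(camera, thing): "region" (420x560 bool, what is visible of it) and "bbox" ([left, top, right, bottom] in pixels, round what is visible of it).
The state is a dict: "t": time; "q": joint angles; "dq": joint speeds; "effort": joint torques, N m; "tcp_pos": TCP position; "orientation": TCP orientation; "ft_force": force on the tool from outside, world axes, zero at the start; "ft_torque": the same for the moment, N m; "finger_gap": finger opening in m; "finger_force": force on a finger pad.
Only numpy, scipy, OpenCV 4.12 (cv2) and the standard library are available. Lean on these libraries where they do the work, as an engineer would, in place of code of your own. Each camera call takes 0.05 s, during which the arm holds its last target. There are 200 camera calls.

## Working session

There is one attempt and no reset: what is moved stays moved. The work goes in short steps, Python scripts to look and compute and a shell command to move; the robot and the scene stay as the last step left them, time stands still between calls to the robot, and variables do not carry over. Pictures are saved under pics/ and viewed, at most 10 in all, crops included, and the job is handed in when it is done.

```bash
mkdir -p pics; ls
cat > h.py <<'E'
import numpy as np, cv2
from plant import bot, capture, camera_params, finder
def world(cam, depth, P=None):
    P = P or camera_params(cam)
    h,w = depth.shape; f = h/2/np.tan(np.radians(P["fov_y"])/2)
    v,u = np.mgrid[:h,:w]
    c = np.stack([(u-P["cx"])/f*depth,(v-P["cy"])/f*depth,depth],-1)
    return (c-np.array(P["t"]))@np.array(P["R"])
def save(name,img): cv2.imwrite(f"pics/{name}.png",img[...,::-1])
E
python3 - <<'E'
from h import *
s=bot.get_state();print(s["t"],s["tcp_pos"],s["orientation"])
ims={}
for c in ["scene","side"]:
    im,d=capture(c); W=world(c,d); np.savez(f"{c}.npz",im=im,d=d,W=W)
    save(c,im)
    for th in ["holder","riser","press","pedal","jar","pot","hammer"]:
        for r in finder.masks_of(c,th)[:4]:
            m=r["region"]&(d>0); p=W[m]
            if len(p)>5: print(c,th,round(r["conf"],2),r["bbox"],np.round(np.median(p,0),3),np.round(np.percentile(p,2,0),3),np.round(np.percentile(p,98,0),3))
E
```

```text
pics
0.0 [ 6.74573797e-01 -1.76578259e-05  2.30580473e-01] [[ 2.20387584e-05  9.99999068e-01 -1.36496087e-03]
 [ 9.99999996e-01 -2.21635989e-05 -9.14457847e-05]
 [-9.14759520e-05 -1.36495884e-03 -9.99999064e-01]]
scene holder 0.75 [150.7, 130.6, 202.5, 190.6] [ 0.214 -0.291  0.02 ] [ 0.099 -0.345  0.003] [ 0.291 -0.223  0.033]
scene holder 0.72 [240.0, 175.4, 256.9, 215.6] [ 0.361 -0.104  0.01 ] [ 0.294 -0.117  0.001] [ 0.411 -0.09   0.02 ]
scene holder 0.51 [195.9, 230.1, 220.2, 243.8] [ 0.479 -0.212  0.009] [ 0.46  -0.243  0.002] [ 0.494 -0.182  0.012]
scene riser 0.66 [117.0, 183.3, 200.6, 278.0] [ 0.497 -0.316  0.06 ] [ 0.366 -0.397  0.003] [ 0.576 -0.234  0.082]
scene press 0.96 [336.8, 223.1, 452.1, 344.1] [0.726 0.135 0.084] [0.52  0.089 0.007] [0.786 0.276 0.212]
scene press 0.42 [195.9, 230.1, 220.4, 243.6] [ 0.479 -0.211  0.009] [ 0.46  -0.241  0.002] [ 0.494 -0.183  0.012]
scene pedal 0.66 [401.8, 225.7, 441.4, 290.9] [0.628 0.25  0.062] [0.568 0.221 0.04 ] [0.698 0.274 0.087]
scene jar 0.63 [254.2, 278.9, 283.2, 315.8] [ 0.694 -0.084  0.063] [ 0.658 -0.11   0.006] [ 0.706
[... 551 characters left out ...]
 -0.264 -0.001] [ 0.492 -0.179  0.022]
side holder 0.44 [167.9, 275.5, 224.6, 301.2] [0.625 0.252 0.062] [0.562 0.223 0.039] [0.697 0.277 0.085]
side pedal 0.81 [165.8, 278.3, 227.5, 300.9] [0.625 0.252 0.062] [0.562 0.222 0.039] [0.697 0.277 0.085]
side jar 0.72 [203.6, 179.4, 229.0, 212.4] [ 0.673 -0.067  0.049] [ 0.651 -0.14  -0.002] [ 0.727 -0.054  0.077]
side jar 0.38 [284.1, 167.3, 305.3, 192.2] [ 0.472 -0.226  0.008] [ 0.453 -0.263 -0.002] [ 0.491 -0.18   0.022]
side pot 0.62 [216.0, 154.5, 234.2, 188.0] [ 0.676 -0.182  0.039] [ 0.653 -0.216  0.004] [ 0.706 -0.169  0.063]
side hammer 0.98 [185.9, 142.2, 214.9, 198.2] [ 0.766 -0.216  0.022] [ 0.728 -0.308 -0.002] [ 0.809 -0.076  0.073]
```

View pics/scene.png

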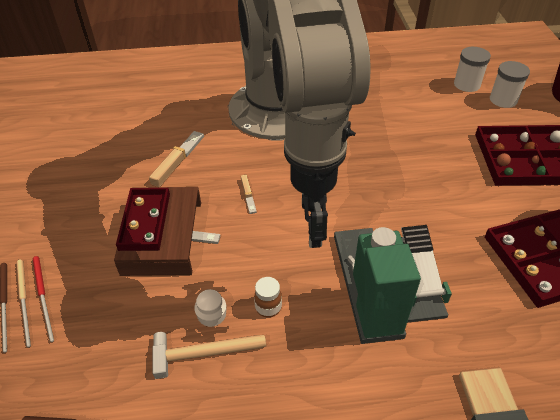

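Run:
```python
from h import *
Z=np.load("scene.npz");W=Z["W"];im=Z["im"]
S=np.load("side.npz");W2=S["W"]
def sel(W,lo,hi):
    return W[np.all((W>lo)&(W<hi),-1)]
for W_ in (W,W2):
    # blade: points z 4..14 mm near
    p=sel(W_,[.44,-.27,.004],[.53,-.15,.016]); print("blade",len(p),cv2.minAreaRect(p[:,:2].astype(np.float32)),p[:,2].mean())
    p=sel(W_,[.33,-.43,.053],[.6,-.2,.064]); print("riser top",len(p),cv2.minAreaRect(p[:,:2].astype(np.float32)))
    p=sel(W_,[.5,0,.2],[.95,.4,.22]); print("head top",len(p),cv2.minAreaRect(p[:,:2].astype(np.float32)))
    p=sel(W_,[.45,0,.016],[.95,.22,.024]); print("bed",len(p),cv2.minAreaRect(p[:,:2].astype(np.float32)))
    p=sel(W_,[.45,0,.028],[.95,.2,.036]); print("rails",len(p),cv2.minAreaRect(p[:,:2].astype(np.float32)))
```

```text
blade 311 ((0.48551592230796814, -0.1977483332157135), (0.0938396155834198, 0.08539882302284241), 87.5201416015625) 0.007987989141944677
riser top 3361 ((0.4618532657623291, -0.3126465082168579), (0.15985815227031708, 0.22709882259368896), 83.73543548583984)
head top 2218 ((0.723950207233429, 0.13384242355823517), (0.12557287514209747, 0.07979774475097656), 1.494682788848877)
bed 1177 ((0.644801676273346, 0.15258049964904785), (0.2834712862968445, 0.13122381269931793), 1.3674349784851074)
rails 153 ((0.6606281995773315, 0.09862908720970154), (0.27901318669319153, 0.07555840164422989), 16.664031982421875)
blade 153 ((0.4860551953315735, -0.20870834589004517), (0.08017463237047195, 0.11679006367921829), 2.6997251510620117) 0.007970578661162108
riser top 1885 ((0.46107953786849976, -0.31026890873908997), (0.16452844440937042, 0.22061975300312042), 84.43668365478516)
head top 1207 ((0.7229695916175842, 0.1357799768447876), (0.12159484624862671, 0.08486396819353104), 0.1163751557469368)
bed 1674 ((0.6441069841384888, 0.148971289396286), (0.28438135981559753, 0.12157314270734787), 5.029813766479492)
rails 349 ((0.6807963848114014, 0.1533423215150833), (0.20531804859638214, 0.07415760308504105), 17.182546615600586)
```

The scene shows the riser at (160,230) with the blade sticking out at (206,237), the look-alikes at (178,160) and (248,193), and the press at (385,285). The blade points along +y. I'll move the wrist over it for a closer look.

```bash
python3 -m pendant '{"travel":[[-0.3,-0.3,0],[-0.6,-0.6,0],[-1,-1,0],[-1,-1,0]],"angular":[[0,0,0],[0,0,0],[0,0,0],[0,0,0]]}'
python3 -m pendant '{"travel":[[-0.4,-0.4,0],[-0.8,-0.8,-0.1],[-0.95,-0.95,-0.1],[-0.95,-0.95,-0.1]],"angular":[[0,0,0],[0,0,0],[0,0,0],[0,0,0]]}'
cat > look.py <<'E'
import sys
from h import *
def look(name,ths):
    P=camera_params("wrist"); im,d=capture("wrist"); W=world("wrist",d,P); save(name,im)
    np.savez(name+".npz",im=im,d=d,W=W)
    s=bot.get_state(); print("t",s["t"],"tcp",np.round(s["tcp_pos"],4),"cam",np.round(-np.array(P["R"]).T@np.array(P["t"]),3))
    for th in ths:
        for r in finder.masks_of("wrist",th)[:3]:
            m=r["region"]&(d>0); p=W[m]
            if len(p)<20: continue
            rect=cv2.minAreaRect(p[:,:2].astype(np.float32))
            print(th,round(r["conf"],2),np.round(r["bbox"]),np.round(np.median(p,0),3),np.round(cv2.boxPoints(rect),4).tolist(),np.round(rect[2],1))
look(sys.argv[1],sys.argv[2:])
E
python3 look.py w1 holder riser
```

```text
t: 1.2
tcp_pos: [0.5714, -0.105, 0.2317]
orientation: [[0.006, 1.0, -0.001], [1.0, -0.006, -0.001], [-0.001, -0.001, -1.0]]
ft_force: [0.0, 0.3, 0.4]
finger_gap: 0.0853
finger_force: 0.0
t: 1.6
tcp_pos: [0.4766, -0.1987, 0.2214]
orientation: [[0.006, 1.0, -0.001], [1.0, -0.006, -0.001], [-0.001, -0.001, -1.0]]
ft_force: [-0.2, 0.4, -0.9]
finger_gap: 0.0853
finger_force: 0.0
t 1.65 tcp [ 0.4787 -0.1967  0.2216] cam [ 0.477 -0.119  0.365]
holder 0.97 [  0. 209. 139. 303.] [ 0.221 -0.293  0.026] [[0.11410000175237656, -0.2824999988079071], [0.2685000002384186, -0.37560001015663147], [0.29739999771118164, -0.32760000228881836], [0.14300000667572021, -0.2345999926328659]] 58.9
holder 0.95 [262. 157. 298. 222.] [ 0.477 -0.213  0.009] [[0.4544000029563904, -0.24819999933242798], [0.47929999232292175, -0.2551000118255615], [0.4986000061035156, -0.18520000576972961], [0.47380000352859497, -0.17829999327659607]] 74.5
holder 0.92 [ 94.  76. 218. 108.] [ 0.355 -0.105  0.015] [[0.2782999873161316, -0.10360000282526016], [0.2806999981403351, -0.12300000339746475], [0.4133000075817108, -0.1071000024676323], [0.4108999967575073, -0.0877000018954277]] 6.9
```

View pics/w1.png

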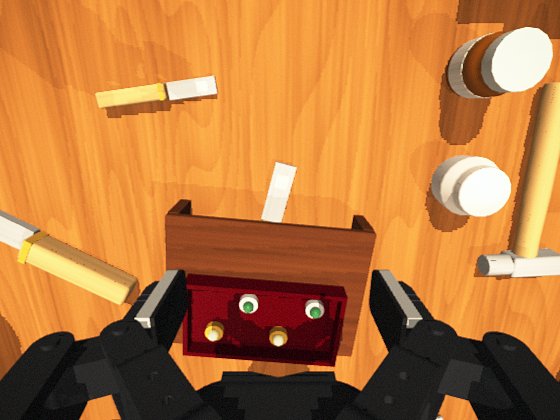

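The wrist view shows the middle-sized blade at (280,192), its tip at about (0.486,-0.182), with a yaw of 74.5°. I'll turn to match it and go down.

```bash
python3 -m pendant '{"travel":[[0,-0.1,-0.4],[0,-0.1,-0.8],[0,-0.1,-1],[0,-0.1,-1]],"angular":[[0,0,-0.09],[0,0,-0.17],[0,0,-0.17],[0,0,-0.17]]}' | head -2
python3 -m pendant '{"travel":[[0,0,-0.4],[0,0,-0.8],[0,0,-0.9],[0,0,-0.9]],"angular":[[0,0,0],[0,0,0],[0,0,0],[0,0,0]]}' | head -2
python3 look.py w2 holder
```

```text
t: 2.15
tcp_pos: [0.4793, -0.2034, 0.1188]
t: 2.55
tcp_pos: [0.4802, -0.2046, 0.0312]
t 2.6 tcp [ 0.4808 -0.205   0.0324] cam [ 0.501 -0.128  0.175]
holder 0.88 [  0.  77. 100. 156.] [ 0.387 -0.101  0.006] [[0.3499999940395355, -0.09449999779462814], [0.352400004863739, -0.11389999836683273], [0.4129999876022339, -0.10649999976158142], [0.4106000065803528, -0.08699999749660492]] 7.0
holder 0.66 [257. 207. 301. 352.] [ 0.475 -0.22   0.009] [[0.45010000467300415, -0.26420000195503235], [0.4745999872684479, -0.27070000767707825], [0.4973999857902527, -0.1850000023841858], [0.47290000319480896, -0.1784999966621399]] 75.1
```

View pics/w2.png

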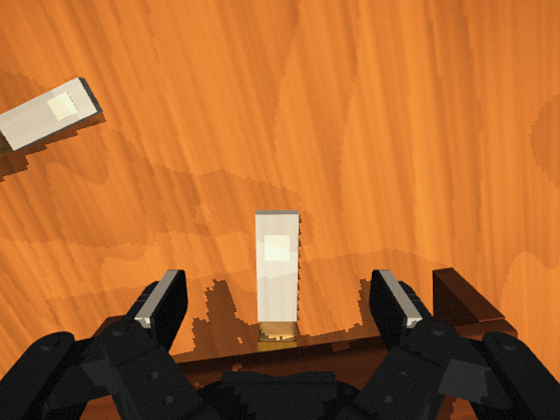

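The blade is centred and square between the fingers at (278,265), with its ferrule showing at (278,330). I'll go down, grip and draw it out.

```bash
python3 -m pendant '{"travel":[[0,0,-0.15],[0,0,-0.28],[0,0,-0.28]],"angular":[[0,0,0],[0,0,0],[0,0,0]]}'
python3 -m pendant '{"travel":[[0,0,0],[0,0,0],[0,0,0],[0,0,0],[0,0,0],[0,0,0]],"angular":[[0,0,0],[0,0,0],[0,0,0],[0,0,0],[0,0,0],[0,0,0]]}' -1 60
```

```text
t: 2.95
tcp_pos: [0.4799, -0.2049, 0.0032]
orientation: [[0.264, 0.965, -0.0], [0.965, -0.264, 0.0], [0.0, -0.0, -1.0]]
ft_force: [0.6, -0.2, -0.0]
finger_gap: 0.0856
finger_force: 0.0
t: 3.55
tcp_pos: [0.4802, -0.2051, 0.0039]
orientation: [[0.264, 0.965, 0.0], [0.965, -0.264, 0.0], [0.0, 0.0, -1.0]]
ft_force: [-2.2, 1.7, 12.2]
finger_gap: 0.0216
finger_force: 58.3
```

```bash
python3 -m pendant '{"travel":[[0.03,0.1,0.015],[0.08,0.3,0.015],[0.14,0.5,0.015],[0.19,0.7,0.015],[0.25,0.9,0.015],[0.25,0.9,0.015]],"angular":[[0,0,0],[0,0,0],[0,0,0],[0,0,0],[0,0,0],[0,0,0]]}'
python3 -m pendant '{"travel":[[0.08,0.3,0],[0.14,0.5,0],[0.19,0.7,0],[0.19,0.7,0]],"angular":[[0,0,0],[0,0,0],[0,0,0],[0,0,0]]}'
python3 look.py w3 holder
```

```text
t: 4.15
tcp_pos: [0.5059, -0.1115, 0.0048]
orientation: [[0.26, 0.966, 0.0], [0.966, -0.26, 0.001], [0.001, -0.0, -1.0]]
ft_force: [0.2, -0.2, -1.8]
finger_gap: 0.0214
finger_force: 58.8
t: 4.55
tcp_pos: [0.5246, -0.042, 0.0048]
orientation: [[0.261, 0.965, 0.0], [0.965, -0.261, 0.001], [0.001, -0.0, -1.0]]
ft_force: [0.7, 0.8, -1.9]
finger_gap: 0.0212
finger_force: 58.8
t 4.6 tcp [ 0.5241 -0.0437  0.0048] cam [0.545 0.035 0.148]
holder 0.69 [254. 224. 308. 376.] [ 0.521 -0.055  0.009] [[0.4948999881744385, -0.10239999741315842], [0.5187000036239624, -0.10890000313520432], [0.5425999760627747, -0.022099999710917473], [0.5188000202178955, -0.01549999974668026]] 74.6
```

```bash
python3 -m pendant '{"travel":[[0,0,0.2],[0,0,0.5],[0,0,0.5]],"angular":[[0,0,0],[0,0,0],[0,0,0]]}' - 80
python3 -m pendant '{"travel":[[0.1,0.05,0],[0.2,0.1,0],[0.3,0.15,0],[0.4,0.2,0],[0.5,0.25,0],[0.6,0.3,0],[0.75,0.35,0],[0.85,0.4,0],[0.95,0.45,0],[0.95,0.45,0]],"angular":[[0,0,-0.09],[0,0,-0.18],[0,0,-0.27],[0,0,-0.36],[0,0,-0.45],[0,0,-0.54],[0,0,-0.63],[0,0,-0.72],[0,0,-0.81],[0,0,-0.83]]}'
python3 look.py w4 holder
```

```text
t: 4.95
tcp_pos: [0.5254, -0.0464, 0.0577]
orientation: [[0.266, 0.964, 0.004], [0.964, -0.266, -0.0], [0.001, 0.004, -1.0]]
ft_force: [0.1, -0.4, -0.9]
finger_gap: 0.0203
finger_force: 79.1
t: 5.95
tcp_pos: [0.6195, -0.0001, 0.0541]
orientation: [[1.0, -0.003, -0.0], [-0.003, -1.0, -0.001], [-0.0, 0.001, -1.0]]
ft_force: [0.3, 0.7, -1.0]
finger_gap: 0.0206
finger_force: 79.1
t 6.0 tcp [ 6.187e-01 -6.000e-04  5.410e-02] cam [ 0.7   -0.001  0.197]
```

Run:
```python
from h import *
im,d=capture("side");W=world("side",d)
m=np.all((W>[.40,-.03,.012])&(W<[.72,.03,.1]),-1)
print(m.sum())
for x in np.arange(.42,.72,.02):
    p=W[m&(abs(W[...,0]-x)<.01)]
    if len(p):print(round(x,2),len(p),np.round(p.min(0),3),np.round(p.max(0),3))
big=cv2.resize(im[120:330,140:420],(800,600));save("s2",big)
```

```text
637
0.48 81 [ 0.471 -0.013  0.051] [0.49  0.015 0.075]
0.5 82 [ 0.49  -0.01   0.049] [0.51  0.014 0.076]
0.52 84 [ 0.51  -0.01   0.048] [0.53  0.014 0.076]
0.54 78 [ 0.531 -0.009  0.051] [0.55  0.014 0.074]
0.56 83 [ 0.55  -0.011  0.049] [0.57  0.015 0.075]
0.58 60 [ 0.57  -0.013  0.049] [0.59  0.015 0.069]
0.6 100 [ 0.591 -0.022  0.05 ] [0.61  0.028 0.099]
0.62 52 [ 0.61  -0.015  0.053] [0.629 0.026 0.085]
0.64 17 [0.632 0.005 0.049] [0.641 0.013 0.06 ]
```

View pics/s2.png

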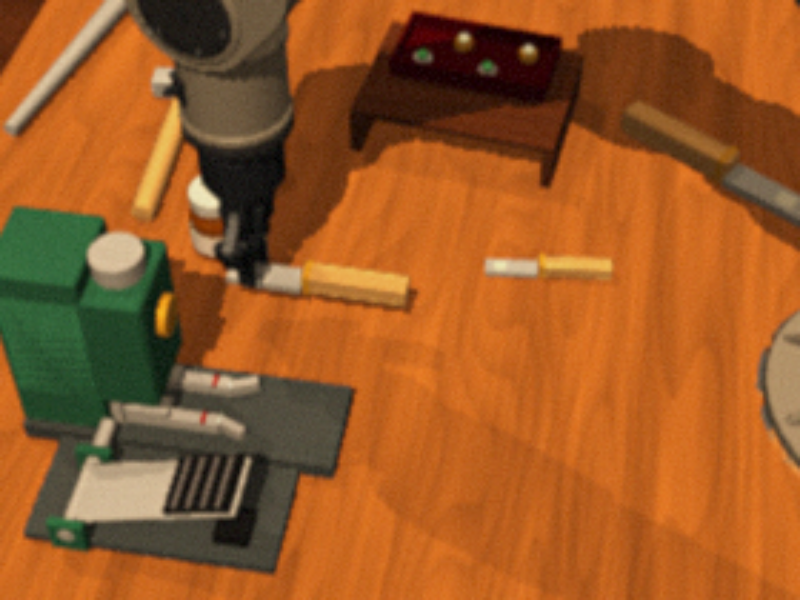

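The side view shows the holder level in the gripper, blade toward +x at (270,275) and handle end at (410,290). I'll set it down, release, rise, and look at the press.

```bash
python3 -m pendant '{"travel":[[0,0,-0.25],[0,0,-0.42],[0,0,-0.48],[0,0,-0.49],[0,0,-0.49]],"angular":[[0,0,0],[0,0,0],[0,0,0],[0,0,0],[0,0,0]]}'
python3 -m pendant '{"travel":[[0,0,0],[0,0,0],[0,0,0],[0,0,0]],"angular":[[0,0,0],[0,0,0],[0,0,0],[0,0,0]]}' 1 | tail -2
python3 -m pendant '{"travel":[[0,0,0.3],[-0.3,0,0.7],[-0.7,0.4,1],[-1,0.9,1],[-1,1,1],[-1,1,1],[-1,1,1]],"angular":[[0,0,0],[0,0,0],[0,0,0],[0,0,0],[0,0,0],[0,0,0],[0,0,0]]}' | head -2
python3 -m pendant '{"travel":[[0,0.2,0.5],[0,0.2,1],[0,0.2,1],[0,0.2,1]],"angular":[[0,0,0],[0,0,0],[0,0,0],[0,0,0]]}' | head -2
python3 look.py w5 holder press
```

```text
t: 6.6
tcp_pos: [0.6191, -0.0004, 0.0061]
orientation: [[1.0, 0.0, 0.0], [0.0, -1.0, -0.0], [0.0, 0.0, -1.0]]
ft_force: [-0.5, 0.4, -0.9]
finger_gap: 0.0206
finger_force: 79.1
finger_gap: 0.077
finger_force: 0.0
t: 7.7
tcp_pos: [0.519, 0.1007, 0.1061]
t: 8.1
tcp_pos: [0.52, 0.1192, 0.2069]
t 8.15 tcp [0.5192 0.1191 0.2057] cam [0.6   0.119 0.35 ]
holder 0.83 [372.  58. 414. 227.] [0.566 0.002 0.011] [[0.4740000069141388, 0.011599999852478504], [0.4740999937057495, -0.020099999383091927], [0.6427000164985657, -0.019500000402331352], [0.6425999999046326, 0.012199999764561653]] 0.2
holder 0.59 [444. 266. 468. 337.] [ 0.368 -0.101  0.007] [[0.31929999589920044, -0.11089999973773956], [0.3538999855518341, -0.15320000052452087], [0.5662999749183655, 0.0203000009059906], [0.5317000150680542, 0.06270000338554382]] 39.2
press 0.56 [ 89.   0. 322. 198.] [0.616 0.185 0.021] [[0.49570000171661377, 0.08789999783039093], [0.6725999712944031, 0.06260000169277191], [0.7063000202178955, 0.2973000109195709], [0.5293999910354614, 0.32269999384880066]] 81.8
press 0.44 [370.  58. 413. 228.] [0.566 0.002 0.01 ] [[0.46630001068115234, 0.011599999852478504], [0.4666000008583069, -0.021700000390410423], [0.642799973487854, -0.020500000566244125], [0.6425999999046326, 0.012799999676644802]] 0.4
```

View pics/w5.png

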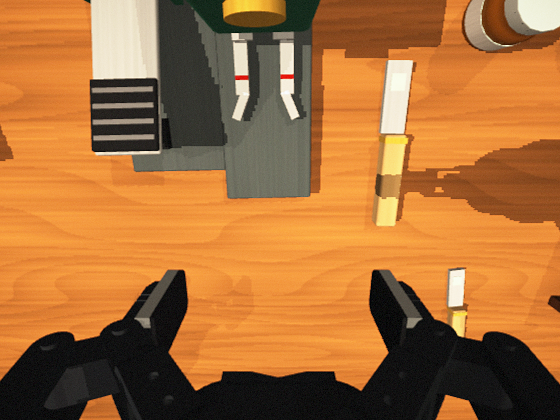

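The wrist view shows the bed front edge at row 197 (cols 227–311), red marks at (241,77) and (288,77), the holder at (393,140) and the pedal tread at (125,115). Next I'll measure these.

```bash
cat > meas.py <<'E'
from h import *
Z=np.load("w5.npz");W=Z["W"];im=Z["im"].astype(int)
def rng(m,n):
    p=W[m]; r=cv2.minAreaRect(p[:,:2].astype(np.float32)); print(n,len(p),np.round(r[0],4),np.round(r[1],4),round(r[2],2),"z",round(np.median(p[:,2]),4))
X,Y,Zz=W[...,0],W[...,1],W[...,2]
red=(im[...,0]>150)&(im[...,1]<90)&(im[...,2]<90)&(Zz>.025)&(Zz<.04)
n,l,st,c=cv2.connectedComponentsWithStats(red.astype(np.uint8))
for i in range(1,n):
    if st[i,4]>8: print("red",st[i],np.round(np.median(W[l==i],0),4))
bed=(Zz>.016)&(Zz<.024)&(Y>.07)&(Y<.2)&(X>.49)&(X<.7)
for x in np.arange(.515,.57,.01):
    m=bed&(abs(X-x)<.003); print("bed",round(x,3),np.round([Y[m].min(),Y[m].max(),X[m].min()],4))
print("bed minx",np.round(np.percentile(X[bed],[.5,1,2]),4))
rail=(Zz>.028)&(Zz<.036)&(Y>.08)&(Y<.19)&(X>.58)&(X<.68)
for x in np.arange(.595,.66,.006):
    y=np.sort(Y[rail&(abs(X-x)<.003)]); 
    if len(y)<4: continue
    k=np.argmax(np.diff(y)); print("rail",round(x,3),np.round([y[0],y[k],y[k+1],y[-1],(y[k]+y[k+1])/2],4))
rng((Zz>.017)&(Zz<.03)&(abs(Y)<.03)&(X>.45)&(X<.66),"handle")
rng((Zz>.005)&(Zz<.012)&(abs(Y)<.03)&(X>.58)&(X<.66),"blade")
tread=(Zz>.055)&(Zz<.095)&(Y>.2)&(Y<.3)&(X>.5)&(X<.7)&(im.sum(-1)<150)
rng(tread,"tread"); print(np.round(np.percentile(W[tread],[2,98],axis=0),3))
E
python3 meas.py
```

```text
red [281  74  13   5  51] [0.626  0.1107 0.0335]
red [236  76  13   4  49] [0.6245 0.1522 0.0335]
bed 0.515 [0.085  0.1743 0.512 ]
bed 0.525 [0.0852 0.1744 0.522 ]
bed 0.535 [0.0855 0.1742 0.532 ]
bed 0.545 [0.0858 0.1747 0.542 ]
bed 0.555 [0.0861 0.1751 0.5525]
bed 0.565 [0.0863 0.1745 0.562 ]
bed minx [0.5076 0.508  0.51  ]
rail 0.595 [0.0999 0.1105 0.1516 0.1613 0.131 ]
rail 0.601 [0.1029 0.1124 0.1493 0.159  0.1309]
rail 0.607 [0.1049 0.1153 0.1466 0.1569 0.131 ]
rail 0.613 [0.1049 0.1162 0.1462 0.1584 0.1312]
rail 0.619 [0.105  0.1163 0.1464 0.1583 0.1313]
rail 0.625 [0.1051 0.1163 0.1467 0.1579 0.1315]
rail 0.631 [0.1051 0.1163 0.1467 0.1587 0.1315]
rail 0.637 [0.1053 0.1163 0.1467 0.1585 0.1315]
rail 0.643 [0.1053 0.1163 0.147  0.1591 0.1316]
rail 0.649 [0.1054 0.1163 0.147  0.1588 0.1316]
rail 0.655 [0.1055 0.119  0.1464 0.1587 0.1327]
handle 1976 [5.233e-01 4.000e-04] [0.0238 0.0991] 88.53 z 0.0224
blade 1642 [ 0.6117 -0.0009] [0.025 0.062] 89.65 z 0.0086
tread 3289 [0.5929 0.2456] [0.0564 0.0562] 1.4 z 0.0783
[[0.566 0.219 0.07 ]
 [0.62  0.272 0.087]]
```

```bash
python3 -m pendant '{"travel":[[0,-0.1,0],[0,-0.2,0],[0,-0.3,0],[0,-0.4,0],[0,-0.5,0],[0,-0.6,0],[0,-0.7,0],[0,-0.8,0],[0,-0.9,0],[0,-1,0]],"angular":[[0,0,0.09],[0,0,0.18],[0,0,0.27],[0,0,0.36],[0,0,0.45],[0,0,0.54],[0,0,0.63],[0,0,0.72],[0,0,0.81],[0,0,0.9]]}' | head -3
python3 -m pendant '{"travel":[[-0.07,-0.2,0],[-0.07,-0.2,0],[-0.07,-0.2,-0.1],[-0.07,-0.2,-0.2],[-0.07,-0.2,-0.3],[-0.07,-0.2,-0.4],[-0.07,-0.2,-0.6],[-0.07,-0.2,-0.8],[-0.07,-0.2,-1],[-0.07,-0.2,-1]],"angular":[[0,0,0.09],[0,0,0.18],[0,0,0.27],[0,0,0.36],[0,0,0.45],[0,0,0.54],[0,0,0.63],[0,0,0.72],[0,0,0.81],[0,0,0.9]]}' | head -3
python3 -m pendant '{"travel":[[0,0,0],[0,0,-0.1],[0,0,-0.3],[0,0,-0.3]],"angular":[[0,0,0.09],[0,0,0.19],[0,0,0.19],[0,0,0.19]]}'
```

```text
t: 9.25
tcp_pos: [0.5183, 0.0189, 0.2044]
orientation: [[0.152, 0.988, -0.002], [0.988, -0.152, -0.001], [-0.001, -0.002, -1.0]]
t: 10.25
tcp_pos: [0.5096, -0.0007, 0.1021]
orientation: [[-0.953, 0.304, -0.006], [0.304, 0.953, -0.001], [0.006, -0.003, -1.0]]
t: 10.65
tcp_pos: [0.5098, -0.0008, 0.0729]
orientation: [[-1.0, 0.017, -0.005], [0.017, 1.0, -0.001], [0.005, -0.001, -1.0]]
ft_force: [-0.4, -0.3, -0.2]
finger_gap: 0.0859
finger_force: 0.0
```

```bash
python3 -m pendant '{"travel":[[0,0,-0.3],[0,0,-0.55],[0,0,-0.66],[0,0,-0.67],[0,0,-0.67]],"angular":[[0,0,0],[0,0,0],[0,0,0],[0,0,0],[0,0,0]]}'
python3 -m pendant '{"travel":[[0,0,0],[0,0,0],[0,0,0],[0,0,0],[0,0,0],[0,0,0]],"angular":[[0,0,0],[0,0,0],[0,0,0],[0,0,0],[0,0,0],[0,0,0]]}' -1 80
```

```text
t: 11.15
tcp_pos: [0.5121, -0.0002, 0.0093]
orientation: [[-1.0, 0.016, -0.0], [0.016, 1.0, -0.0], [0.0, -0.0, -1.0]]
ft_force: [-0.1, 1.2, 0.3]
finger_gap: 0.0852
finger_force: 0.0
t: 11.75
tcp_pos: [0.5122, 0.0001, 0.0094]
orientation: [[-1.0, 0.016, 0.001], [0.016, 1.0, 0.0], [-0.001, 0.0, -1.0]]
ft_force: [-3.6, 0.3, 14.7]
finger_gap: 0.0196
finger_force: 79.0
```

```bash
python3 -m pendant '{"travel":[[0,0,0.2],[0,0,0.45],[-0.2,0.2,0.45],[-0.4,0.5,0.45],[-0.63,0.8,0.45],[-0.63,1,0.45],[-0.63,1,0.45]],"angular":[[0,0,0],[0,0,0.023],[0,0,0.023],[0,0,0.023],[0,0,0.023],[0,0,0.023],[0,0,0.023]]}'
python3 -m pendant '{"travel":[[0,0.28,0],[0,0.28,0],[0,0.28,0]],"angular":[[0,0,0],[0,0,0],[0,0,0]]}'
python3 - <<'E'
from h import *
def ax(W,lo,hi,n):
    p=W[np.all((W>lo)&(W<hi),-1)]
    if len(p)<10: print(n,len(p));return
    r=cv2.minAreaRect(p[:,:2].astype(np.float32)); print(n,len(p),np.round(r[0],4),np.round(r[1],4),round(r[2],2),"z",np.round(np.percentile(p[:,2],[5,50,95]),4))
for c in ["side","scene"]:
    im,d=capture(c);W=world(c,d); save("h_"+c,cv2.resize(im[150:330,260:460] if c=="scene" else im[180:330,160:360],(800,600)))
    print(c)
    for x in np.arange(.40,.62,.015):
        p=W[np.all((W>[x-.008,.095,.035])&(W<[x+.008,.165,.09]),-1)]
        if len(p)>4: print(round(x,3),len(p),np.round(np.percentile(p,3,axis=0),3),np.round(np.percentile(p,97,axis=0),3))
E
```

```text
t: 12.45
tcp_pos: [0.4486, 0.1028, 0.054]
orientation: [[-1.0, -0.024, 0.0], [-0.024, 1.0, 0.001], [-0.0, 0.001, -1.0]]
ft_force: [0.9, -0.4, -1.3]
finger_gap: 0.0197
finger_force: 78.8
t: 12.75
tcp_pos: [0.449, 0.1278, 0.0537]
orientation: [[-1.0, -0.021, -0.0], [-0.021, 1.0, -0.0], [0.0, -0.0, -1.0]]
ft_force: [0.0, -0.5, -2.4]
finger_gap: 0.0196
finger_force: 78.9
side
0.415 71 [0.41  0.119 0.048] [0.423 0.14  0.069]
0.43 81 [0.422 0.119 0.048] [0.438 0.14  0.07 ]
0.445 40 [0.437 0.118 0.056] [0.452 0.154 0.08 ]
0.46 23 [0.452 0.139 0.048] [0.467 0.153 0.074]
0.475 60 [0.469 0.122 0.044] [0.482 0.141 0.068]
0.49 76 [0.482 0.121 0.047] [0.497 0.143 0.068]
0.505 67 [0.497 0.123 0.045] [0.512 0.144 0.069]
0.52 62 [0.512 0.119 0.045] [0.528 0.144 0.054]
0.535 62 [0.528 0.12  0.043] [0.542 0.144 0.055]
0.55 62 [0.543 0.121 0.045] [0.557 0.144 0.054]
0.565 61 [0.558 0.121 0.044] [0.573 0.145 0.055]
0.58 24 [0.573 0.121 0.045] [0.579 0.146 0.055]
scene
0.415 14 [0.414 0.129 0.064] [0.422 0.136 0.068]
0.43 24 [0.424 0.126 0.065] [0.437 0.137 0.076]
0.445 57 [0.437 0.104 0.064] [0.453 0.141 0.088]
0.46 161 [0.453 0.106 0.057] [0.466 0.149 0.088]
0.475 58 [0.467 0.117 0.055] [0.482 0.138 0.07 ]
0.49 62 [0.483 0.117 0.052] [0.497 0.138 0.069]
0.505 103 [0.499 0.117 0.049] [0.512 0.14  0.069]
0.52 61 [0.512 0.118 0.049] [0.528 0.14  0.062]
0.535 64 [0.528 0.118 0.045] [0.543 0.14  0.056]
0.55 45 [0.543 0.119 0.049] [0.557 0.14  0.056]
0.565 21 [0.558 0.118 0.046] [0.573 0.125 0.056]
0.58 6 [0.573 0.119 0.047] [0.579 0.12  0.055]
```

The holder is level, with its underside at z ≈ 0.046, and lined up with the channel. I'll lower it onto the bed and slide it in.

```bash
python3 -m pendant '{"travel":[[0,0,-0.15],[0,0,-0.245],[0,0,-0.245],[0.15,0.003,-0.245],[0.3,0.006,-0.245],[0.45,0.01,-0.245],[0.55,0.012,-0.245],[0.55,0.012,-0.245]],"angular":[[0,0,0],[0,0,0],[0,0,0],[0,0,0],[0,0,0],[0,0,0],[0,0,0],[0,0,0]]}'
```

```text
t: 13.65
tcp_pos: [0.5054, 0.1288, 0.0295]
orientation: [[-1.0, -0.019, 0.001], [-0.019, 1.0, 0.0], [-0.001, 0.0, -1.0]]
ft_force: [2.1, -0.6, 4.6]
finger_gap: 0.0201
finger_force: 79.5
```

```bash
python3 -m pendant '{"travel":[[0.15,0.003,0],[0.3,0.006,0],[0.45,0.01,0],[0.45,0.01,0]],"angular":[[0,0,0],[0,0,0],[0,0,0],[0,0,0]]}'
python3 -m pendant '{"travel":[[0.05,0.001,0],[0.1,0.002,0],[0.15,0.003,0],[0.15,0.003,0]],"angular":[[0,0,0],[0,0,0],[0,0,0],[0,0,0]]}'
```

```text
t: 14.05
tcp_pos: [0.5502, 0.13, 0.0295]
orientation: [[-1.0, -0.02, 0.001], [-0.02, 1.0, 0.0], [-0.001, 0.0, -1.0]]
ft_force: [4.8, 0.5, 6.3]
finger_gap: 0.0199
finger_force: 79.8
t: 14.45
tcp_pos: [0.5634, 0.1303, 0.0295]
orientation: [[-1.0, -0.02, -0.001], [-0.02, 1.0, -0.0], [0.001, -0.0, -1.0]]
ft_force: [-1.5, -0.6, 6.1]
finger_gap: 0.0196
finger_force: 79.9
```

```bash
python3 -m pendant '{"travel":[[0.02,0,0],[0.03,0,0],[0.03,0,0]],"angular":[[0,0,0],[0,0,0],[0,0,0]]}' | sed -n '2p;4p'
python3 -m pendant '{"travel":[[0.02,0,0],[0.04,0,0],[0.04,0,0]],"angular":[[0,0,0],[0,0,0],[0,0,0]]}' | sed -n '2p;4p'
```

```text
tcp_pos: [0.565, 0.1303, 0.0295]
ft_force: [-9.8, 0.3, 15.1]
tcp_pos: [0.5652, 0.1303, 0.0294]
ft_force: [-34.5, -0.2, 41.5]
```

```bash
python3 -m pendant '{"travel":[[-0.02,0,0],[-0.04,0,0],[-0.04,0,0]],"angular":[[0,0,0],[0,0,0],[0,0,0]]}' | sed -n '2p;4p'
python3 -m pendant '{"travel":[[0,0,0],[0,0,0],[0,0,0],[0,0,0],[0,0,0]],"angular":[[0,0,0],[0,0,0],[0,0,0],[0,0,0],[0,0,0]]}' 1
python3 -m pendant '{"travel":[[0,0,0.3],[0,0,0.7],[-0.3,0,1],[-0.3,0,1]],"angular":[[0,0,0],[0,0,0],[0,0,0],[0,0,0]]}' | sed -n '2p;4p'
python3 -m pendant '{"travel":[[0,0,0.4],[0,0,0.8],[0,0,0.8],[0,0,0.8]],"angular":[[0,0,0],[0,0,0],[0,0,0],[0,0,0]]}' | sed -n '2p;4p'
python3 look.py w6 holder
python3 - <<'E'
from h import *
for c in ["side","scene"]:
    im,d=capture(c);W=world(c,d); save("f_"+c,cv2.resize(im[210:330,320:480] if c=="scene" else im[180:330,160:360],(800,600)))
    p=W[np.all((W>[.5,.1,.037])&(W<[.65,.16,.048]),-1)]
    print(c,len(p),np.round(np.percentile(p,[1,99],axis=0),4))
E
```

```text
tcp_pos: [0.5651, 0.1303, 0.0295]
ft_force: [-8.4, -0.9, 12.7]
t: 15.85
tcp_pos: [0.5669, 0.1304, 0.0292]
orientation: [[-1.0, -0.02, -0.0], [-0.02, 1.0, -0.0], [0.0, -0.0, -1.0]]
ft_force: [-1.6, -1.1, 0.1]
finger_gap: 0.0853
finger_force: 0.0
tcp_pos: [0.5363, 0.1309, 0.1329]
ft_force: [-0.7, 0.3, -0.6]
tcp_pos: [0.5374, 0.1306, 0.2098]
ft_force: [0.7, -0.4, -0.6]
t 16.7 tcp [0.5368 0.1304 0.2088] cam [0.457 0.129 0.353]
holder 0.96 [267. 172. 292. 302.] [0.588 0.131 0.042] [[0.5246000289916992, 0.1421000063419342], [0.5253000259399414, 0.11580000072717667], [0.6800000071525574, 0.12020000070333481], [0.6791999936103821, 0.14640000462532043]] 1.6
holder 0.56 [23.  0. 60. 53.] [ 0.389 -0.098  0.006] [[0.3637999892234802, -0.09239999949932098], [0.36649999022483826, -0.1168999969959259], [0.4124999940395355, -0.11180000007152557], [0.4099000096321106, -0.08739999681711197]] 6.3
side 304 [[0.5262 0.1198 0.0374]
 [0.6232 0.1448 0.0453]]
scene 102 [[0.5256 0.1185 0.0373]
 [0.5776 0.139  0.0464]]
```

View pics/f_side.png

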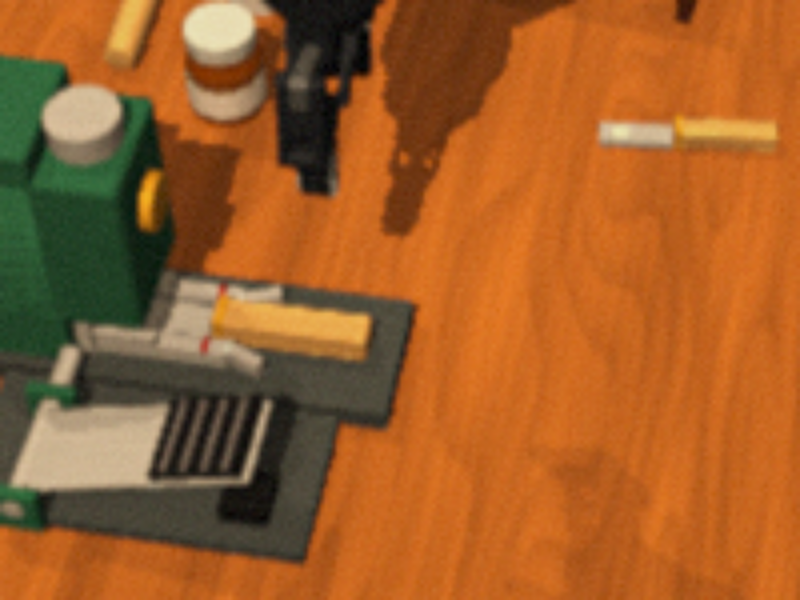

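The holder is home, with its shoulder level with the red marks at (222,290) and (207,345). Next is the pedal, pressed with shut fingers over the tread at (0.59,0.245).

```bash
python3 -m pendant '{"travel":[[0.2,0.3,0],[0.4,0.6,0],[0.54,0.9,0],[0.54,1,0],[0.54,1,-0.2],[0.54,1,-0.2]],"angular":[[0,0,0],[0,0,0],[0,0,0],[0,0,0],[0,0,0],[0,0,0]]}' -1 30 | sed -n '2p;4,6p'
python3 -m pendant '{"travel":[[0,0.15,-0.3],[0,0.15,-0.6],[0,0.15,-0.9],[0,0.15,-1],[0,0.15,-1]],"angular":[[0,0,0],[0,0,0],[0,0,0],[0,0,0],[0,0,0]]}' | sed -n '1,2p;4,6p'
```

```text
tcp_pos: [0.5893, 0.2299, 0.1862]
ft_force: [-1.1, -0.2, -1.1]
finger_gap: 0.0005
finger_force: 0.0
t: 17.95
tcp_pos: [0.5903, 0.2446, 0.0884]
ft_force: [-0.6, 0.1, 0.7]
finger_gap: -0.0003
finger_force: 0.0
```

```bash
python3 -m pendant '{"travel":[[0,0,-0.1],[0,0,-0.2],[0,0,-0.28],[0,0,-0.36],[0,0,-0.42],[0,0,-0.42]],"angular":[[0,0,0],[0,0,0],[0,0,0],[0,0,0],[0,0,0],[0,0,0]]}' | sed -n '1,2p;4p'
```

```text
t: 18.55
tcp_pos: [0.5905, 0.2457, 0.0468]
ft_force: [-4.3, -0.8, 7.4]
```

```bash
python3 -m pendant '{"travel":[[0,0,-0.02],[0,0,-0.03],[0,0,-0.04],[0,0,-0.04]],"angular":[[0,0,0],[0,0,0],[0,0,0],[0,0,0]]}' | sed -n '1,2p;4p'
python3 -m pendant '{"travel":[[0,0,-0.01],[0,0,-0.02],[0,0,-0.02]],"angular":[[0,0,0],[0,0,0],[0,0,0]]}' | sed -n '1,2p;4p'
```

```text
t: 18.95
tcp_pos: [0.5906, 0.2458, 0.0447]
ft_force: [-11.6, -3.5, 27.2]
t: 19.25
tcp_pos: [0.5907, 0.2458, 0.0442]
ft_force: [-20.9, -6.6, 51.8]
```

The pedal is at its stop: the force climbs while the height no longer changes. I'll hold it, then release and check.

```bash
python3 -m pendant '{"travel":[[0,0,0.02],[0,0,0.02],[0,0,0.02],[0,0,0.02],[0,0,0.02],[0,0,0.02],[0,0,0.02],[0,0,0.02]],"angular":[[0,0,0],[0,0,0],[0,0,0],[0,0,0],[0,0,0],[0,0,0],[0,0,0],[0,0,0]]}' | sed -n '1,2p;4p'
python3 - <<'E'
from h import *
im,d=capture("side");W=world("side",d);save("down",cv2.resize(im[180:330,160:360],(800,600)))
p=W[np.all((W>[.5,.1,.037])&(W<[.65,.16,.048]),-1)];print(np.round(np.percentile(p,[1,99],axis=0),4))
E
python3 -m pendant '{"travel":[[0,0,0.1],[0,0,0.25],[0,0,0.5],[0,0,0.9],[0,0,1],[0,0,1]],"angular":[[0,0,0],[0,0,0],[0,0,0],[0,0,0],[0,0,0],[0,0,0]]}' | sed -n '1,2p;4p'
python3 -m pendant '{"travel":[[0,-0.4,0.3],[-0.3,-0.8,0.6],[-0.55,-1,0.6],[-0.55,-1,0.6],[-0.55,-1,0.6]],"angular":[[0,0,0],[0,0,0],[0,0,0],[0,0,0],[0,0,0]]}' | sed -n '1,2p;4p'
python3 look.py w7 holder
python3 - <<'E'
from h import *
im,d=capture("side");W=world("side",d);save("end",cv2.resize(im[180:330,160:360],(800,600)))
p=W[np.all((W>[.5,.1,.037])&(W<[.65,.16,.048]),-1)];print(np.round(np.percentile(p,[1,99],axis=0),4))
E
```

```text
t: 20.05
tcp_pos: [0.5907, 0.2458, 0.0448]
ft_force: [-10.9, -2.3, 27.3]
[[0.5254 0.1205 0.0372]
 [0.5942 0.1442 0.0464]]
t: 20.7
tcp_pos: [0.5919, 0.2459, 0.1456]
ft_force: [-0.3, -0.1, -0.9]
t: 21.2
tcp_pos: [0.5354, 0.1451, 0.2029]
ft_force: [0.1, 0.2, -0.3]
t 21.25 tcp [0.5358 0.1458 0.2027] cam [0.455 0.143 0.346]
holder 0.65 [ 4.  0. 45. 55.] [ 0.388 -0.098  0.006] [[0.36489999294281006, -0.09269999712705612], [0.3682999908924103, -0.11840000003576279], [0.41260001063346863, -0.11259999871253967], [0.4092999994754791, -0.0869000032544136]] 7.4
holder 0.64 [252. 174. 274. 267.] [0.563 0.13  0.042] [[0.5238000154495239, 0.14030000567436218], [0.524399995803833, 0.11599999666213989], [0.6269999742507935, 0.11860000342130661], [0.6263999938964844, 0.14300000667572021]] 1.5
[[0.5261 0.1209 0.0371]
 [0.623  0.1452 0.0458]]
```

View pics/end.png

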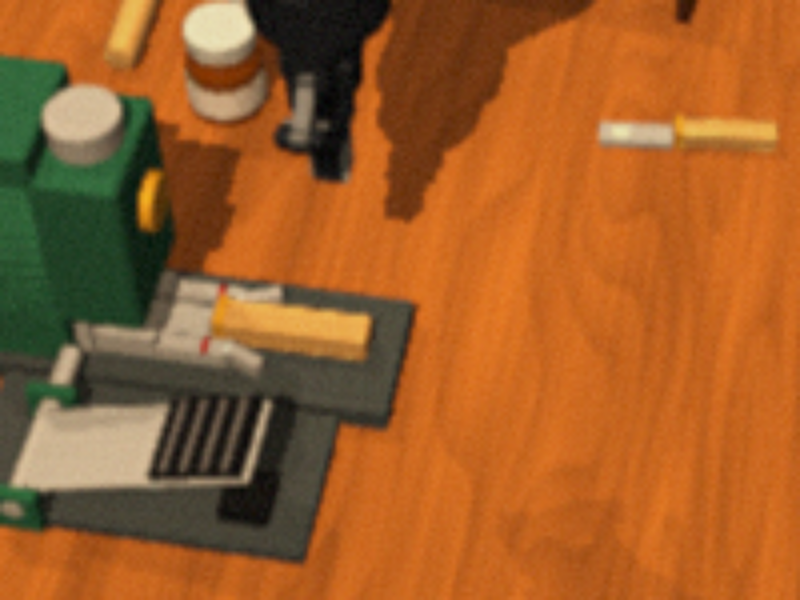

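The pedal is back up at (210,440), the holder is unmoved with its shoulder at the red marks, and the arm is clear. I'm handing the job in.

```bash
python3 -c "
from h import *
print(bot.sign_off())"
```

```text
the job is handed in; nothing more can be done
None
```

The job is handed in at about 21 s: the holder is home against the stop and released, the pedal went to its stop, was held there and came back up, and the arm is clear; no verdict came back, and I did not re-measure the jar, pot or hammer.

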